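# Park a job tray in the sloping push-back rack

## Robot

A 6-joint arm with a two-finger parallel gripper is mounted at the origin on a cart in front of the work surface, level with it; the furniture and walls round the work are solid. World frame = base frame: x ahead of the robot, y to its left, z up, the work surface at z = 0. Lengths are in m, angles in degrees, forces in N, time in s.
With the tool pointing down it reaches from about 0.35 to 0.875 m from the base axis. Payload 4.2 kg.
Tool frame: the origin (TCP) lies midway between the tips of the shut fingers; the grasp point (between the pads) lies 19 mm behind it; z points along the fingers, y is the line along which they close (so a half turn about z gives the same grasp; the last joint's range is limited). The gripper opens to 87 mm and grips with 3 to 60 N. Pads are 19 mm wide; open, the fingers measure 117 mm over their backs; the gripper's body (75 mm by 190 mm) begins 51 mm behind the grasp point.
Start: joints at [-59.897, 22.042, 0.453, 0, -68.411, -14.817], TCP at [0.165, -0.603, 0.223] pointing down, gripper open.
Joint ranges: [-179.83, 179.83], [-69.29, 118.12], [-61.27, 80.66], [-181.25, 117.63], [-171.15, -9.14], [-177.46, 177.46]. Speed limits (degrees/s): [159.86, 159.86, 180, 180, 180, 180].

## Interface

Orientations are given as [roll, pitch, yaw] about the fixed x, y, z axes, in that order (R = Rz(yaw) Ry(pitch) Rx(roll)).
In Python, from workcell import env gives the robot as it stands. The module is installed in compiled form; this text tells all that it offers. Calls block until the motion is done:
- env.goto(position, orientation): joint-space move of the TCP to a pose.
- env.move_straight(position, rotation=None, rate=0.15, force_limit=None): straight line of the TCP; rotation=None keeps the orientation; rate is the mean speed in m/s. With force_limit (N) it stops when the force on the tool has changed by that much, and returns True; else False.
- env.set_joints(angles): joint-space move.
- env.gripper_to(opening, grasp_force=None): opening from 0.0 (shut) to 1.0 (fully open); grasp_force is the grip in N (None keeps the last); returns when the fingers have stopped.
- env.dwell(seconds).
- env.inverse_kinematics(position, orientation): joint angles nearest the present ones, or None.
- env.read_state(): the state.
- env.grab_frame(name): name is "scene" or "top" or "wrist"; returns a dict with "image" (400x640x3 uint8, blue, green, red), "fx", "fy", "cx", "cy" (pixels), "D" ([k1, k2, p1, p2, k3] as OpenCV has them; the pictures are not rectified), "position" and "orientation" of the camera in the world. Camera axes: x right, y up, looking along -z (the intrinsics and any distortion apply to the point x, -y, -z); pixel columns grow to the right and rows downward; lengths in m; the calibration is good to about 2 mm. A picture is of the moment at which its call begins. There is no depth.
A pose or a line that the arm cannot do raises env.Unreachable and nothing moves.
- env.close_job(): hands the job in; it is judged then, once.
Trained networks look in a picture, given as the dict that the camera call returned (one of the last four; its "shot" number tells which), for a name from the list of things; names that differ only in an ending like _2 or _b are one class to them, and where a whole thing is asked for, a point or a joint stands for the part that bears it (a point fixed in the world has none). Each returns a list of dicts, best first, with "score" (0 to 1); they miss things now and then, are a little off and sometimes report something else, mostly with a low value. They report only what shows in the picture. A call takes as long as a camera call.
- env.search_frame(picture, thing): "xyz" ([x, y, z] in m, in world coordinates, good to about 4 mm: the middle of the surface that is visible of it).
- env.trace(picture, thing): "mask" (400x640 bool, what is visible of it).
The state is a dict: "clock": time; "joint_positions": joint angles; "qvel": joint speeds; "joint_torque": joint torques, N m; "position": TCP position; "tool_rot": TCP orientation; "force": force on the tool from outside, world axes, zero at the start; "wrist_torque": the same for the moment, N m; "opening": opening from 0.0 (shut) to 1.0 (fully open); "finger_force": force on a finger pad.
Only numpy, scipy, OpenCV 4.12 (cv2) and the standard library are available. Lean on these libraries where they do the work, as an engineer would, in place of code of your own. Each camera call takes 0.05 s, during which the arm holds its last target. There are 200 camera calls.

## Task

Park the blue job tray in the free lane of the grey two-lane rack. Someone has left the wooden oil-cup stand in that lane: lift it out first and set it down upright on the bench or its mat, off the rack. Then, without tipping the tray over, push it along the bench and up the lane's short ramp until its trailing edge drops behind the lip and the tray lies flat on the sloping bed, held by the lip; leave the grey tray in the other lane, the loupe, the cream tin and the teal pot where they are.

Things in the scene. Friction and masses are not known exactly. Their poses are not given: they have to be found in the camera images.
- job_tray_center (a point): Centre (half-way up) of the blue job tray: closed box 130 long (own x) x 100 wide (y) x 44 mm high (z), corners rounded 9 mm, flat clear lid, 0.35 to 0.8 kg. Loose on the bench before the rack, its x within about 0.6 rad of the lane's. Too wide to grip: push it. Two spread fingers square against a side keep it straight. It rises on the ramp: fingers that do not rise with it can jam it.
- free_seat (a point): Seat of the free lane: point on its bed under the tray's underside centre when the tray's trailing edge touches the lip's back. x points up the lane along the bed (10 deg above level), y across, z square to the bed. Back stop 77 mm beyond it along x (seated tray: 12 mm play). Lane 108 mm wide inside, side rails 11 to 16 mm high; the back stop reaches 85 mm above the bench. The other lane runs 128 mm to one side.
- free_lip (a point): Middle of the crest of the free lane's lip, the bright steel bar that holds the tray: 22 mm above the bench, 8 mm above the bed behind it, 6 mm thick; x level, up the lane. Its back face is 3 mm beyond this point along x; seat 67 mm beyond it.
- free_foot (a point): Middle of the foot of the free lane's ramp on the bench, 97 mm before the lip's crest; x level, up the lane. The ramp climbs 13 deg to the crest. The side rails start here, flared outward 6 mm each, narrowing to 108 mm inside within 35 mm.
- oil_center (a point): Centre (half-way up) of the oil-cup stand: wooden bar 30 mm deep (own x) x 82 mm long (y) x 24 mm high overall, 0.12 kg, with four coloured capped cups in a row. The wood is the lowest 10 mm (30 mm across); the caps above are a row 16 mm wide. It starts lying across the free lane on the bed, its x up the lane. Underside 12 mm below this point.
- clear_spot (a point): Middle of an empty patch on the near left corner of the thin green mat, right of the rack: 50 mm free all round, out of the tray's way; a handy place (not the only one) for the oil-cup stand. On the mat, 2.7 mm above the bench; it never moves. (The lamp is swung aside; the black cable drawn across at 0.48 m height is picture only, not solid.)
- parked_tray: The same tray in grey, seated in the other lane, loose; origin at the centre of its underside, x up the lane, z square to its lid. Its upper rim stands 57 mm (low end) to 80 mm above the bench.
- loupe: Black and brass eye loupe, 35 mm wide, 30 mm high, standing on the bench, loose; origin at the centre of its underside.
- cream_tin: Round cream-coloured tin, 59 mm wide, 24 mm high, loose on the bench; origin at the centre of its underside.
- teal_pot: Teal twisted pot, 50 x 55 mm, 52 mm high, loose on the bench; origin at the centre of its underside.

How it is judged:
By the outcome, as a careful person would: the job done as asked, in the order asked, and still so for the second after the job is handed in, with the robot touching nothing.
It also fails if it takes over 64 s, if anything falls off the work surface, if the arm or the gripper's body presses on something with over 40 N, if the wrist force passes 120 N, or if a joint passes its speed limit or range.

## Working session

There is one attempt and no reset: what is moved stays moved. The work goes in short steps, each a Python script; the robot and the scene stay as the last script left them, time stands still between calls to the robot, and variables do not carry over. Pictures are saved under pics/ and viewed, at most 10 in all, crops included, and the job is handed in when it is done.

```bash
mkdir -p pics
cat > h.py <<'E'
from workcell import env
import numpy as np, cv2
from scipy.spatial.transform import Rotation as R
def K(f): return np.array([[f["fx"],0,f["cx"]],[0,f["fy"],f["cy"]],[0,0,1.]])
def camR(f):
    o=np.array(f["orientation"],float)
    return (R.from_euler('xyz',o,degrees=True).as_matrix() if o.shape==(3,) else o)
def pix2w(f,uv,z):
    n=cv2.undistortPoints(np.array(uv,float).reshape(-1,1,2),K(f),np.array(f["D"],float)).reshape(-1,2)
    d=np.c_[n[:,0],-n[:,1],-np.ones(len(n))]@camR(f).T
    p=np.array(f["position"]); t=(z-p[2])/d[:,2]
    return p+t[:,None]*d
def w2pix(f,P):
    c=(np.atleast_2d(P)-np.array(f["position"]))@camR(f)
    c=c*[1,-1,-1]
    return cv2.projectPoints(c.reshape(-1,1,3),np.zeros(3),np.zeros(3),K(f),np.array(f["D"],float))[0].reshape(-1,2)
E
python3 - <<'E'
from h import *
for n in("scene","top"):
    f=env.grab_frame(n); cv2.imwrite(f"pics/{n}0.png",f["image"])
    print(n,f["position"],f["orientation"],f["fx"],f["D"])
    for t in "job_tray_center free_seat free_lip free_foot oil_center clear_spot parked_tray loupe cream_tin teal_pot".split():
        print(t,[(np.round(r["xyz"],3).tolist(),round(r["score"],2)) for r in env.search_frame(f,t)[:2]])
print(env.read_state())
E
```

```text
scene [0.1497968  0.13393716 0.72628575] [  38.54135887    0.35786988 -121.21043658] 423.87800095493816 [-0.00324705  0.          0.          0.          0.        ]
job_tray_center [([0.47, -0.225, 0.04], 0.59)]
free_seat [([0.528, 0.077, 0.018], 0.68)]
free_lip [([0.528, 0.077, 0.018], 0.71)]
free_foot [([0.533, 0.076, 0.022], 0.68)]
oil_center [([0.547, 0.113, 0.033], 0.7), ([0.728, -0.132, 0.021], 0.35)]Traceback (most recent call last):
  File "<stdin>", line 6, in <module>
ValueError: it knows: cream_tin, free_foot, free_lip, free_seat, job_tray_center, loupe, oil_center, parked_tray, teal_pot
```

View pics/scene0.png

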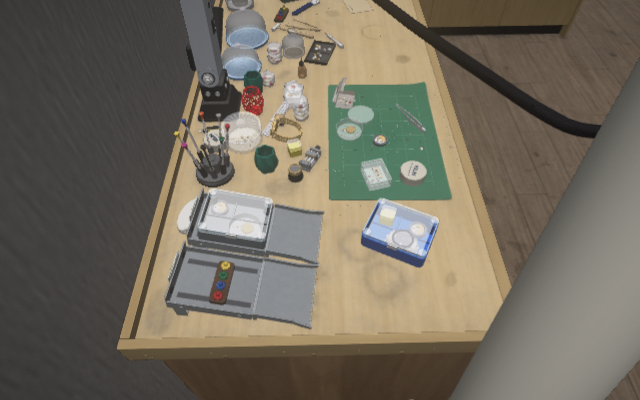

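The scene picture shows the rack (free lane at the bottom, about (240,285)), the oil stand at (222,283), the blue tray at (400,232), and the mat corner at (335,195).

Run:
```python
from h import *
for n in("top",):
    f=env.grab_frame(n); cv2.imwrite(f"pics/{n}0.png",f["image"])
    print(n,f["position"],f["orientation"],f["fx"],f["D"])
    for t in "job_tray_center free_seat free_lip free_foot oil_center parked_tray loupe cream_tin teal_pot".split():
        print(t,[(np.round(r["xyz"],3).tolist(),round(r["score"],2)) for r in env.search_frame(f,t)[:2]])
f=env.grab_frame("scene")
P=pix2w(f,[(328,323-0),(312,324),(323,213),(362,232),(430,264),(439,231),(378,199),(220,300),(226,265),(330,197),(316,266)],0.0); print(P.round(3))
print(pix2w(f,[(218,296),(226,266)],.05).round(3))
print(env.read_state())
```

```text
top [ 0.50058385 -0.12217725  1.14974884] [  5.60203073  -0.3180865  -90.04547879] 470.760442197382 [-0.11536371  0.          0.          0.          0.        ]
job_tray_center [([0.478, -0.244, 0.045], 0.73)]
free_seat [([0.526, 0.07, 0.023], 0.76)]
free_lip [([0.528, 0.069, 0.019], 0.83)]
free_foot [([0.533, 0.075, 0.02], 0.95), ([0.791, -0.096, 0.029], 0.73)]
oil_center [([0.56, 0.105, 0.035], 0.95)]
parked_tray [([0.66, 0.032, 0.065], 0.68)]
loupe [([0.734, -0.131, 0.032], 0.53)]
cream_tin [([0.597, -0.355, 0.026], 0.76)]
teal_pot [([0.792, -0.094, 0.029], 0.71)]
[[ 0.4   -0.02   0.   ]
 [ 0.413  0.005  0.   ]
 [ 0.611 -0.137  0.   ]
 [ 0.528 -0.18   0.   ]
 [ 0.397 -0.251  0.   ]
 [ 0.448 -0.317  0.   ]
 [ 0.581 -0.259  0.   ]
 [ 0.54   0.127  0.   ]
 [ 0.602  0.089  0.   ]
 [ 0.641 -0.173  0.   ]
 [ 0.509 -0.06   0.   ]]
[[0.522 0.128 0.05 ]
 [0.569 0.093 0.05 ]]
{'clock': 0.85, 'joint_positions': array([-5.98980911e+01,  2.20423940e+01,  4.53247067e-01, -4.73989022e-04,
       -6.84118484e+01, -1.48155443e+01]), 'qvel': array([-0.11047505,  0.03554238, -0.04666164, -0.0899166 ,  0.0859814 ,
       -0.00236549]), 'joint_torque': array([-6.40752078e-04, -3.90436900e+01,  1.87622505e+01,  4.22432050e+00,
        1.55172305e-02, -2.07342470e-05]), 'position': array([ 0.16478676, -0.60286448,  0.22254556]), 'tool_rot': array([ 1.79998925e+02,  1.71552330e-04, -1.64713810e+02]), 'force': array([ 0.51054059,  0.22150734, -0.55362007]), 'wrist_torque': array([-0.00159861, -0.04039291,  0.03228612]), 'finger_force': 0.0, 'opening': 1.0001111814269183}
```

View pics/top0.png

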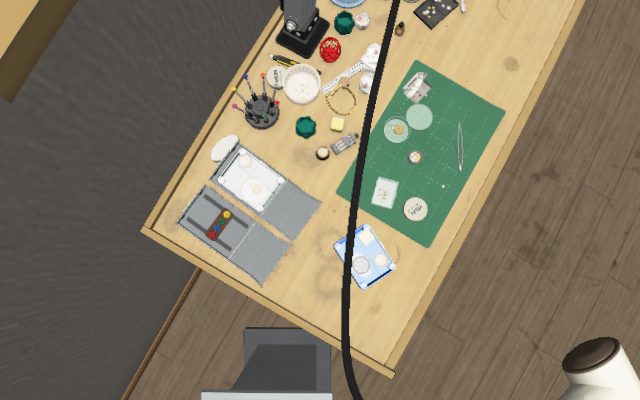

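The top view shows the free lane running from its foot at about (275,262) to its upper end at about (195,200). The oil stand is at (220,225), the blue tray at (365,257) and the mat's near corner at (340,192). I'll zoom in to measure.

Run:
```python
import cv2
f=cv2.imread("pics/top0.png"); cv2.imwrite("pics/c1.png",cv2.resize(f[140:300,170:410],None,fx=3.3,fy=3.3,interpolation=cv2.INTER_CUBIC))
f=cv2.imread("pics/scene0.png"); cv2.imwrite("pics/c2.png",cv2.resize(f[185:335,160:450],None,fx=2.75,fy=2.75,interpolation=cv2.INTER_CUBIC))
```

```text
(no output)
```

View pics/c1.png

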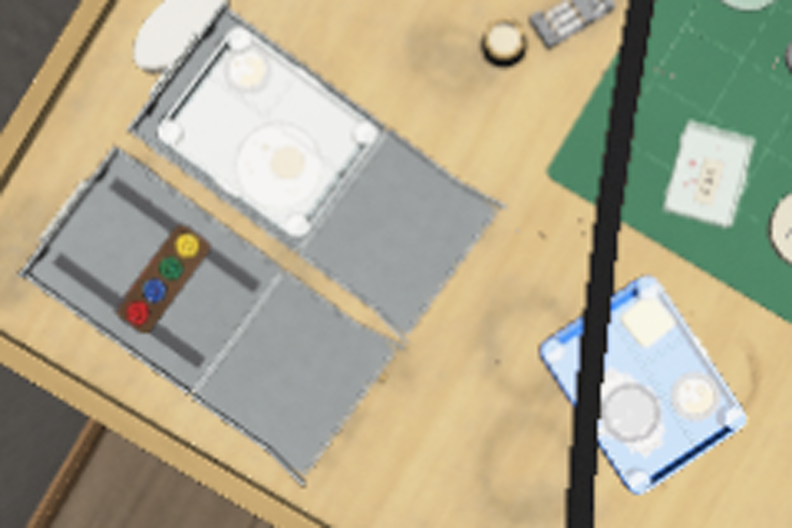

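View pics/c2.png

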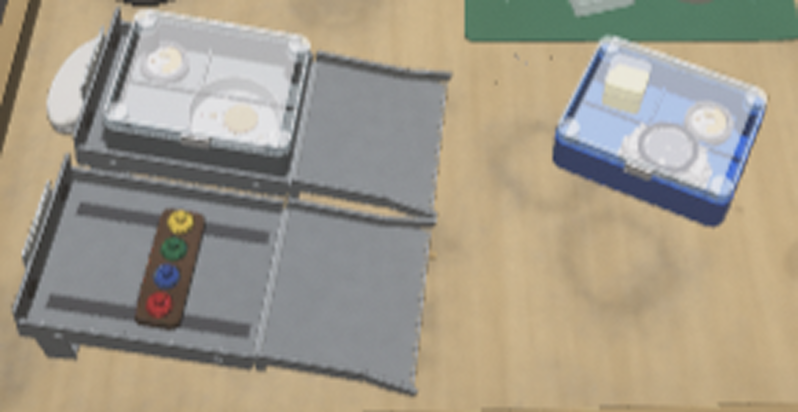

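Crop 1, free lane: the lip runs (200,388)-(283,278), the foot corners are (303,480) and (402,335), and the tray lid corners are (541,348), (648,280), (746,418) and (640,493). Crop 2 shows the same, with the lip at (258,355)-(283,205).

Run:
```python
from h import *
t=env.grab_frame("top"); s=env.grab_frame("scene")
T=lambda L:[(170+(x+.5)/3.3-.5,140+(y+.5)/3.3-.5) for x,y in L]
S=lambda L:[(160+(x+.5)/2.75-.5,185+(y+.5)/2.75-.5) for x,y in L]
def show(n,f,uv,z):
    p=pix2w(f,uv,z);print(n,p[:,:2].round(4).tolist(),"mean",p[:,:2].mean(0).round(4));return p
for nm,f,C,lip,foot,tray,oil,mat in(("top",t,T,[(198,390),(283,277)],[(303,482),(402,337)],[(541,348),(648,280),(746,418),(640,493)],[(137,313),(187,245)],[(548,173)]),
  ("scene",s,S,[(258,357),(284,204)],[(414,390),(434,217)],[(556,135),(609,37),(767,92),(725,192)],[(159,302),(180,220)],[(467,38)])):
    print(nm)
    show("lip",f,C(lip),.022); show("foot",f,C(foot),.011); p=show("tray",f,C(tray),.044)
    show("oil",f,C(oil),.052); show("mat",f,C(mat),.003)
    for a,b in((0,1),(1,2),(2,3),(3,0)):
        d=p[b]-p[a];print(np.hypot(*d[:2]).round(4),np.degrees(np.arctan2(d[1],d[0])).round(1))
# lane axis angle from tray-like edges: mats
for nm,f in(("t",t),("s",s)):
    for th,z in(("parked_tray",.068),("job_tray_center",.044),("oil_center",.045),("loupe",.03),("cream_tin",.024),("teal_pot",.05)):
        r=env.trace(f,th)
        if r:
            m=r[0]["mask"].astype(np.uint8);c=max(cv2.findContours(m,0,1)[0],key=cv2.contourArea)
            w=pix2w(f,c.reshape(-1,2),z)[:,:2].astype(np.float32);R_=cv2.minAreaRect(w*1000)
            print(nm,th,r[0]["score"],np.round(R_[0],1),np.round(R_[1],1),round(R_[2],1))
```

```text
top
lip [[0.4769, 0.0849], [0.5589, 0.0239]] mean [0.5179 0.0544]
foot [[0.4102, 0.0094], [0.5156, -0.0623]] mean [ 0.4629 -0.0265]
tray [[0.5074, -0.1627], [0.5556, -0.2393], [0.4573, -0.3083], [0.4049, -0.2324]] mean [ 0.4813 -0.2357]
oil [[0.5317, 0.1238], [0.58, 0.0888]] mean [0.5559 0.1063]
mat [[0.6373, -0.1699]] mean [ 0.6373 -0.1699]
0.0904 -57.8
0.1201 -144.9
0.0922 124.6
0.1239 34.2
scene
lip [[0.4726, 0.0878], [0.5642, 0.0247]] mean [0.5184 0.0562]
foot [[0.4065, 0.0122], [0.5067, -0.0618]] mean [ 0.4566 -0.0248]
tray [[0.5019, -0.1589], [0.5535, -0.242], [0.4533, -0.309], [0.4044, -0.23]] mean [ 0.4783 -0.235 ]
oil [[0.524, 0.1273], [0.5714, 0.0931]] mean [0.5477 0.1102]
mat [[0.6356, -0.1683]] mean [ 0.6356 -0.1683]
0.0979 -58.1
0.1205 -146.2
0.0929 121.8
0.1207 36.2
t parked_tray 0.94 [659.7  29.2] [129.1 100.3] 54.7
t job_tray_center 0.91 [ 482.2 -234.3] [131.   99.5] 33.0
t oil_center 0.79 [557.  106.9] [32.5 85.6] 53.5
t cream_tin 0.72 [ 593.8 -359.3] [56.3 57.3] 44.6
t teal_pot 0.79 [788.5 -94.1] [45.5 49.1] 90.0
s parked_tray 0.72 [647.6  36.8] [144.9 120.4] 48.2
s job_tray_center 0.91 [ 470.3 -223.3] [131.1 127.8] 35.0
s oil_center 0.88 [546.3 111.8] [32.3 85.1] 53.7
s loupe 0.48 [ 718.4 -130. ] [30.7 53.6] 60.7
s cream_tin 0.88 [ 585.  -355.6] [59.6 76. ] 52.4
s teal_pot 0.84 [772.8 -90.7] [48.  83.3] 64.5
```

```bash
cat >> h.py <<'E'
LY=54.3; LIP=np.array([.519,.055])
F=np.array([np.cos(np.radians(LY)),np.sin(np.radians(LY))]); N=np.array([-F[1],F[0]])
def lane(a,l,z): return np.r_[LIP+a*F+l*N,z]
def rot(yaw,pitch,axis,s=1):
    "tool z down, tilted so the tips lead along yaw by pitch deg; tool `axis` along s*forward"
    y,p=np.radians([yaw,pitch]); f=np.array([np.cos(y)*np.cos(p),np.sin(y)*np.cos(p),np.sin(p)])
    z=np.array([np.cos(y)*np.sin(p),np.sin(y)*np.sin(p),-np.cos(p)])
    if axis=='x': X=s*f; Y=np.cross(z,X)
    else: Y=s*f; X=np.cross(Y,z)
    return R.from_matrix(np.c_[X,Y,z]).as_euler('xyz',degrees=True)
E
python3 - <<'E'
from h import *
s=env.grab_frame("scene"); print("spot",pix2w(s,[(350,168),(345,170),(356,160),(345,183),(375,172)],.003).round(3).tolist())
q=env.read_state()["joint_positions"]
for n,p,r in(("oil+",[.553,.1075,.03],rot(LY,10,'y',1)),("oil-",[.553,.1075,.03],rot(LY,10,'y',-1)),("oilup-",[.553,.1075,.15],rot(LY,10,'y',-1)),
 ("put+",[.68,-.22,.01],rot(LY,0,'y',1)),("put-",[.68,-.22,.01],rot(LY,0,'y',-1)),
 ("side+",[.52,-.293,.012],rot(124,0,'x',1)),("side-",[.52,-.293,.012],rot(124,0,'x',-1)),
 ("side2+",lane(-.233,-.06,.012),rot(144,0,'x',1)),("side2-",lane(-.233,-.06,.012),rot(144,0,'x',-1)),
 ("psh+",lane(-.33,0,.012),rot(LY,0,'x',1)),("psh-",lane(-.33,0,.012),rot(LY,0,'x',-1)),
 ("end+",lane(0,0,.03),rot(LY,10,'x',1)),("end-",lane(0,0,.03),rot(LY,10,'x',-1))):
    k=env.inverse_kinematics(list(p),list(r)); print(n,np.round(r),None if k is None else np.round(k))
E
```

```text
spot [[0.687, -0.256, 0.003], [0.688, -0.242, 0.003], [0.701, -0.282, 0.003], [0.655, -0.221, 0.003], [0.647, -0.298, 0.003]]
oil+ [170.   0. 144.] [  24.   26.  -23.   -9.  -32. -143.]
oil- [-170.    0.  -36.] [ 24.  26. -23.  -9. -32.  37.]
oilup- [-170.    0.  -36.] [ 25.  17. -17.  -7. -48.  34.]
put+ [-180.    0.  144.] [  -5.   41.    2.    0.  -50. -121.]
put- [180.   0. -36.] [ -5.  41.   2.   0. -50.  59.]
side+ [-180.    0.  124.] [ -14.   32.  -17.    0.  -41. -132.]
side- [180.   0. -56.] [-14.  32. -17.   0. -41.  48.]
side2+ [180.   0. 144.] [  -1.   23.  -36.   -0.  -31. -125.]
side2- [180.   0. -36.] [ -1.  23. -36.   0. -31.  55.]
psh+ [180.   0.  54.] [ -9.  18. -47.   0. -26. 153.]
psh- [-180.    0. -126.] [ -9.  18. -47.   0. -26. -27.]
end+ [180. -10.  54.] [ 20.  23. -28. -11. -31. 133.]
end- [-180.   10. -126.] [ 20.  23. -28. -11. -31. -47.]
```

Run:
```python
from h import *
o=rot(LY,10,'y',-1); n=np.array([-F[0]*.1736,-F[1]*.1736,.985]); g=np.array([.553,.1075,.0285])
env.gripper_to(.65); env.goto(list(g+n*.11),list(o))
print("hit",env.move_straight(list(g),rate=.12,force_limit=8), env.read_state()["position"])
env.gripper_to(0,25); st=env.read_state(); print(st["opening"]*87,st["finger_force"],st["clock"])
f=env.grab_frame("wrist"); cv2.imwrite("pics/w1.png",f["image"])
env.move_straight(list(g+n*.03),rate=.08)
env.move_straight([g[0],g[1],.16],rate=.15)
st=env.read_state(); print(st["opening"]*87,st["finger_force"],st["force"],st["clock"])
f=env.grab_frame("scene"); cv2.imwrite("pics/s1.png",f["image"][100:340,120:460])
```

```text
hit False [0.55353549 0.10762061 0.02922277]
29.24584483898844 25.000576972961426 6.8667
29.374947656656893 24.999292194843292 [-0.45822314 -0.03126058 -2.47006731] 8.275
```

View pics/s1.png

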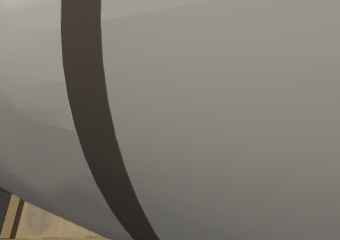

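Run:
```python
from h import *
v=rot(LY,0,'y',-1)
env.goto([.68,-.222,.10],list(v)); env.move_straight([.68,-.222,.025],rate=.15)
print("touch",env.move_straight([.68,-.222,.0065],rate=.03,force_limit=3),env.read_state()["position"])
env.gripper_to(.49); env.move_straight([.68,-.222,.11],rate=.15)
C=np.array([.480,-.235]); d=lambda y:np.array([-np.sin(np.radians(y)),np.cos(np.radians(y))])
y=34.; p=C-d(y)*.080
env.goto([*p,.11],list(rot(y+90,0,'x',-1))); env.gripper_to(.85)
f=env.grab_frame("top"); cv2.imwrite("pics/t1.png",f["image"][100:320,140:480])
for th,z in(("oil_center",.026),("job_tray_center",.044)):
    for r in env.search_frame(f,th)[:2]: print(th,np.round(r["xyz"],3),r["score"])
env.move_straight([*p,.012],rate=.12)
print(env.read_state()["clock"],env.read_state()["force"])
env.move_straight([*(C-d(y)*.0605),.012],rate=.05)
n=8; M=.141/n
for i in range(n):
    C=C+M*d(y+20.3/n/2); y+=20.3/n
    env.move_straight([*(C-d(y)*.0595),.012],list(rot(y+90,0,'x',-1)),rate=.06)
st=env.read_state();print(st["clock"],st["force"],st["position"])
p=C-d(y)*.085; env.move_straight([*p,.012],rate=.1); env.move_straight([*p,.12],rate=.2)
q=lane(-.36,0,.15); env.goto(list(q),list(rot(LY,0,'x',-1)))
f=env.grab_frame("top"); cv2.imwrite("pics/t2.png",cv2.resize(f["image"][120:340,140:480],None,fx=2.3,fy=2.3,interpolation=2))
for r in env.trace(f,"job_tray_center")[:1]:
    c=max(cv2.findContours(r["mask"].astype(np.uint8),0,1)[0],key=cv2.contourArea)
    print(cv2.minAreaRect((pix2w(f,c.reshape(-1,2),.044)[:,:2]*1000).astype(np.float32)),"expect",C,y)
print(env.read_state()["clock"])
```

```text
touch True [ 0.67959927 -0.22198807  0.00732922]
oil_center [ 0.689 -0.219  0.012] 0.69
14.9833 [ 0.92951495  0.31129534 -0.14449768]
19.1417 [0.37443091 0.58585907 0.37984014] [ 0.42937238 -0.16867779  0.01191546]
((382.4819641113281, -128.58975219726562), (132.6781005859375, 103.31340789794922), 53.1654167175293) expect [ 0.38229287 -0.13434997] 54.30000000000001
21.6
```

View pics/t2.png

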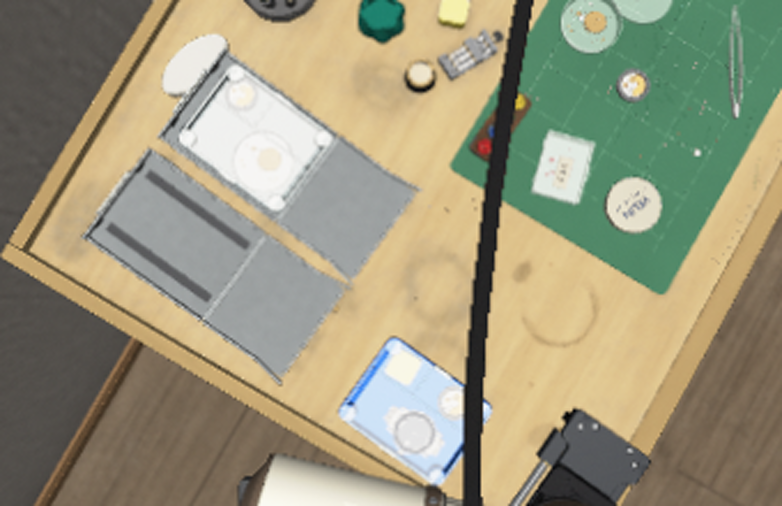

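The top view shows the stand upright on the mat at (498,128) and the lane empty. The tray is square to the lane, with its centre at (416,411), about 4 mm left of the lane axis. Next I'll push it to mid-ramp.

```bash
cat >> h.py <<'E'
def prof(a): return np.where(a<-.097,0,np.where(a<0,.022*(a+.097)/.097,np.where(a<.003,.022,.014+(a-.003)*np.tan(np.radians(10)))))
def tray(at):
    "pitch (deg) and height of trailing bottom edge, quasi-static"
    xs=np.linspace(.002,.128,127)
    h=float(prof(np.array(at))); p=np.arctan(max((prof(at+xs)-h)/xs))
    if at+.065*np.cos(p)>0 and at<.003:   # tipped over the crest
        xf=xs[at+xs>.02]; s=max((prof(at+xf)-.022)/(at+xf)); p=np.arctan(s); h=max(h,.022+at*s)
    return np.degrees(p),h
AT=np.arange(-.32,.02,.005)
_p,_h=np.array([tray(a) for a in AT]).T
_p=np.convolve(np.pad(_p,3,'edge'),np.ones(7)/7,'valid'); _h=np.maximum.accumulate(_h)
def push_to(a,l,dy,c=.0095,up=.012,rate=.06,**k):
    p=np.interp(a,AT,_p); h=np.interp(a,AT,_h); P=np.radians(p)
    return env.move_straight(list(lane(a-up*np.sin(P)-c*np.cos(P),l,h+up*np.cos(P)-c*np.sin(P))),list(rot(LY+dy,p,'x',-1)),rate=rate,**k)
def measure(z=.044):
    f=env.grab_frame("top")
    r=env.trace(f,"job_tray_center")[0]; c=max(cv2.findContours(r["mask"].astype(np.uint8),0,1)[0],key=cv2.contourArea)
    b=cv2.minAreaRect((pix2w(f,c.reshape(-1,2),z)[:,:2]*1000).astype(np.float32)); d=np.array(b[0])/1000-LIP
    print("tray along",(d@F).round(4),"lat",(d@N).round(4),np.round(b[1]),round(b[2],1)); return f
E
python3 - <<'E'
from h import *
env.gripper_to(.6)
print([(round(a,3),round(p,1),round(h,4)) for a,p,h in zip(AT,_p,_h)][24::4])
env.move_straight(list(lane(-.335,.006,.012)),list(rot(LY-2,0,'x',-1)),rate=.12)
print(env.read_state()["force"])
for a in np.r_[-.294,-.26,np.arange(-.23,-.119,.014)]:
    dy=np.interp(a,[-.23,-.16],[-2,0]); lc=np.interp(a,[-.294,-.23,-.16],[.0037,.0015,.0003])
    hit=push_to(a,lc-.065*np.sin(np.radians(dy)),dy,force_limit=30)
    st=env.read_state();print(round(a,3),hit,(st["force"]).round(1))
    if hit: break
f=measure(.056); cv2.imwrite("pics/t3.png",cv2.resize(f["image"][140:300,170:410],None,fx=3.3,fy=3.3,interpolation=2)); print(st["clock"])
E
```

```text
Traceback (most recent call last):
NameError: name '_p' is not defined. Did you mean: 'np'?
```

```bash
cat > p.py <<'E'
from h import *
from h import _p,_h
E
python3 - <<'E'
from p import *
print([(round(a,3),round(p,1),round(h,4)) for a,p,h in zip(AT,_p,_h)][16::4])
env.move_straight(list(lane(-.335,.006,.012)),list(rot(LY-2,0,'x',-1)),rate=.12)
print(env.read_state()["force"])
for a in np.r_[-.294,-.26,np.arange(-.23,-.119,.014)]:
    dy=np.interp(a,[-.23,-.16],[-2,0]); lc=np.interp(a,[-.294,-.23,-.16],[.0037,.0015,.0003])
    hit=push_to(a,lc-.065*np.sin(np.radians(dy)),dy,force_limit=30)
    st=env.read_state();print(round(a,3),hit,(st["force"]).round(1))
    if hit: break
f=measure(.056); cv2.imwrite("pics/t3.png",cv2.resize(f["image"][140:300,170:410],None,fx=3.3,fy=3.3,interpolation=2)); print(st["clock"])
E
```

```text
Traceback (most recent call last):
NameError: name '_p' is not defined. Did you mean: 'np'?
```

Star-import skips underscore names, so I'll rename them.

```bash
sed -i 's/\b_p\b/PP/g; s/\b_h\b/HH/g' h.py
python3 - <<'E'
from h import *
print([(round(a,3),round(p,1),round(h,4)) for a,p,h in zip(AT,PP,HH)][16::4])
env.move_straight(list(lane(-.335,.006,.012)),list(rot(LY-2,0,'x',-1)),rate=.12)
print(env.read_state()["force"])
for a in np.r_[-.294,-.26,np.arange(-.23,-.119,.014)]:
    dy=np.interp(a,[-.23,-.16],[-2,0]); lc=np.interp(a,[-.294,-.23,-.16],[.0037,.0015,.0003])
    hit=push_to(a,lc-.065*np.sin(np.radians(dy)),dy,force_limit=30)
    st=env.read_state();print(round(a,3),hit,(st["force"]).round(1))
    if hit: break
f=measure(.056); cv2.imwrite("pics/t3.png",cv2.resize(f["image"][140:300,170:410],None,fx=3.3,fy=3.3,interpolation=2)); print(st["clock"])
E
```

```text
[(np.float64(-0.24), np.float64(0.0), np.float64(0.0)), (np.float64(-0.22), np.float64(0.7), np.float64(0.0)), (np.float64(-0.2), np.float64(2.5), np.float64(0.0)), (np.float64(-0.18), np.float64(4.6), np.float64(0.0)), (np.float64(-0.16), np.float64(6.6), np.float64(0.0)), (np.float64(-0.14), np.float64(8.6), np.float64(0.0)), (np.float64(-0.12), np.float64(10.4), np.float64(0.0)), (np.float64(-0.1), np.float64(12.1), np.float64(0.0)), (np.float64(-0.08), np.float64(12.8), np.float64(0.0039)), (np.float64(-0.06), np.float64(7.5), np.float64(0.0189)), (np.float64(-0.04), np.float64(4.5), np.float64(0.0189)), (np.float64(-0.02), np.float64(5.5), np.float64(0.0201)), (np.float64(0.0), np.float64(7.7), np.float64(0.022))]
[-0.54350376  0.39743361 -0.28184477]
-0.294 False [-2.3 -0.6  1.3]
-0.26 False [-0.4 -0.2 -0.5]
-0.23 False [-3.4 -2.   2.7]
-0.216 False [-3.2 -1.8  0.5]
-0.202 False [-2.3 -1.3 -0. ]
-0.188 False [-1.7 -0.9 -0.5]
-0.174 False [-2.2 -0.2 -0.5]
-0.16 False [-2.  -1.   0.2]
-0.146 False [-1.6 -1.7 -0.8]
-0.132 False [-1.6 -1.  -1.6]
tray along -0.064 lat -0.0023 [117. 102.] 54.7
28.3083
```

View pics/t3.png

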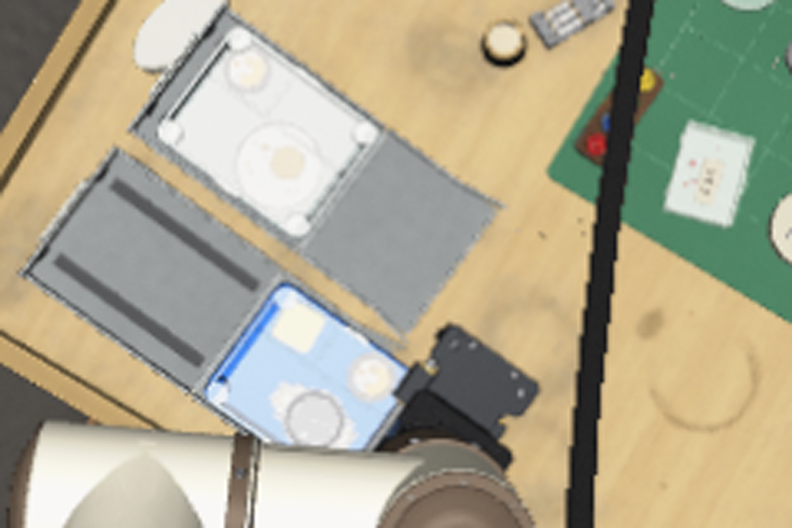

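The picture shows the tray centred in the lane, with its leading edge near the lip at (205,392)-(285,283). It matches the model, so I'll continue.

Run:
```python
from h import *
for a in np.r_[np.arange(-.12,-.07,.012),-.066,-.058,-.05,np.arange(-.038,.0,.012),.003,.008]:
    hit=push_to(a,0,0,rate=.05,force_limit=20 if a>0 else 30)
    st=env.read_state();print(round(a,3),hit,st["force"].round(1),(st["force"][:2]@F).round(1))
    if hit: break
print(st["position"],st["clock"]); env.dwell(.2)
f=measure(.068); g=env.grab_frame("scene")
a=cv2.resize(f["image"][170:270,170:320],None,fx=3,fy=3,interpolation=2); b=cv2.resize(g["image"][180:330,150:350],(450,338),interpolation=2)
cv2.imwrite("pics/t4.png",np.vstack([a,b])[:600])
```

```text
-0.12 False [-2.8 -1.1 -1.3] -2.5
-0.108 False [-2.7 -0.8 -0.9] -2.2
-0.096 False [-3.  -1.7 -0.8] -3.1
-0.084 False [-3.2 -3.1  1.1] -4.4
-0.072 False [-5.1 -4.6  2.2] -6.7
-0.066 False [-5.4 -6.9  4.7] -8.7
-0.058 False [-2.3 -3.1  1.6] -3.9
-0.05 False [-3.2 -5.3  3.6] -6.1
-0.038 False [-4.4 -5.1  4.8] -6.7
-0.026 False [-6.3 -6.2  5. ] -8.7
-0.014 False [-5.4 -6.4  5.1] -8.3
-0.002 False [-4.7 -3.9  3.2] -5.9
0.003 False [-2.  -3.  -3.1] -3.6
0.008 False [-1.4 -1.7 -2.9] -2.2
[0.51731546 0.052641   0.03216584] 33.4667
tray along 0.0839 lat -0.0008 [102. 100.] 55.7
```

View pics/t4.png

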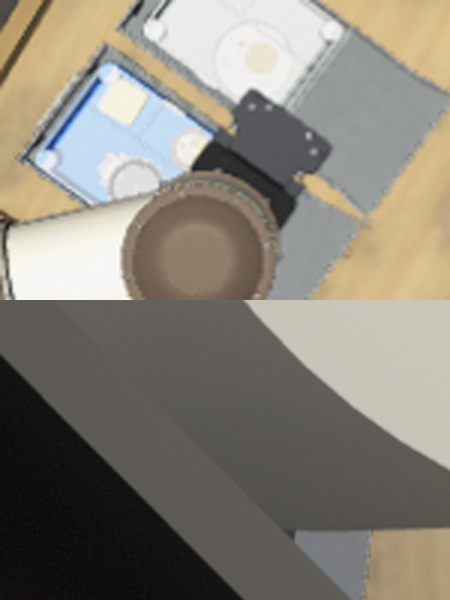

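The tray is nearly up to the back stop, and the force drop at +3 mm suggests its trailing edge has fallen behind the lip. I'll back off and look.

Run:
```python
from h import *
p=env.read_state()["position"]
env.move_straight([p[0]-.05*F[0],p[1]-.05*F[1],p[2]+.003],rate=.1)
env.move_straight([p[0]-.09*F[0],p[1]-.09*F[1],.2],rate=.25)
env.set_joints([-59.897,22.042,.453,0,-68.411,-14.817])
f=measure(.068); g=env.grab_frame("scene"); print(env.read_state()["clock"])
r=env.trace(f,"parked_tray")[0]["mask"]; c=max(cv2.findContours(r.astype(np.uint8),0,1)[0],key=cv2.contourArea)
print("parked",cv2.minAreaRect((pix2w(f,c.reshape(-1,2),.068)[:,:2]*1000).astype(np.float32)))
a=cv2.resize(f["image"][130:275,170:390],(500,330),interpolation=2); b=cv2.resize(g["image"][180:335,150:350],None,fx=2.5,fy=2.5,interpolation=2)
o=np.zeros((390,1000,3),np.uint8); o[:330,:500]=a; o[:388,500:]=b
cv2.imwrite("pics/t5.png",cv2.resize(o,(800,312),interpolation=cv2.INTER_AREA))
```

```text
tray along 0.0686 lat -0.0005 [133. 101.] 56.2
37.7667
parked ((660.7236328125, 29.85205078125), (132.2690887451172, 101.92654418945312), 55.30211639404297)
```

View pics/t5.png

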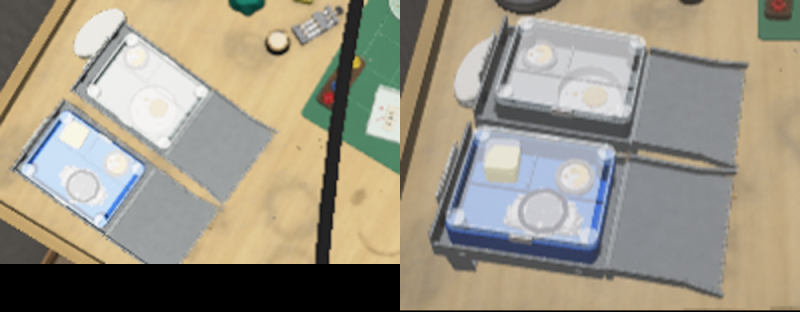

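The blue tray lies flat in the free lane, behind the lip and short of the back stop, at the same slope as the grey tray. The grey tray hasn't moved and the stand is upright on the mat, so I'm handing in.

```bash
python3 -c "
from workcell import env
print(env.close_job())"
```

```text
the job is handed in; nothing more can be done
None
```

The job is handed in at about 38 s: in the last pictures the blue tray lies flat behind the lip in the free lane, about 7 mm up from it, the oil-cup stand is upright on the mat, and the grey tray has not moved; I did not re-measure the loupe, tin and pot, but no move was aimed near them.

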